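Turn the drain plate with the lifter

TASK

The small drain plate is lying feet up on the lower shelf of the stepped steel stand. Pick up the lifter from its mat, slide its blade under the plate's near edge with only light pressure and, with the plate's far edge against the step, tip the plate over so that it lies flat on its feet on the raised shelf. Touch the plate with the lifter only (it is a food surface), then stand the lifter back on its mat and let go; leave everything else where it is.

Things in the scene. Friction and masses are not known exactly. Their poses are not given: they have to be found in the camera images.
- stand: Fixed steel stand with two shelves, 150 mm wide (y), 250 deep (x). Origin at table height under the middle of the step between the shelves; +x points from the lower to the raised shelf, roughly away from the robot; z up. Lower shelf: x -132 to 0 mm, its top 24 mm above the table. Raised shelf: x 0 to 118 mm, its top 34 mm above the table, so the step is 10 mm high. Open sides.
- shelf_mid (a point): Point on the top of the stand's raised shelf, 55 mm beyond the step, in the middle of its width; axes as the stand's. A stop ridge 14 mm high runs across the shelf's far end (57 to 63 mm beyond this point).
- plate_center (a point): Mid-point of the loose white plastic drain plate's slab, 94 x 94 x 4 mm, 80 to 170 g. z points to its feet side: up now, down at the end; x, y along its sides. Feet: four, 10 mm across, 10 mm high, at x, y +/-24 mm. It lies 2 to 14 mm short of the step, turned up to 0.08 rad from square with it. Standing on its feet on the raised shelf, this point is 46 mm above the table.
- plate: The same plate, origin at the centre of the face it now lies on: a raised centre 66 x 66 mm, 4 mm high, under the slab. Hence all round there is a rim 14 mm wide whose underside is now 4 mm above the lower shelf; the blade fits in below the rim until it meets the raised centre. Blade, plate and shelves are smooth (friction about 0.3).
- mat: Fixed black rubber mat, 160 (x) x 110 (y) x 4 mm, on which the lifter stands. Origin at the centre of its underside, on the table. Stand and mat lie on opposite sides of the robot's centre line; which is left varies.
- lifter_grip (a point): Grip point of the loose lifter (0.25 kg): on the axis of its upright black handle, 85 mm above the foot's underside, so 89 mm above the table now. Axes: z up the handle, x to the blade's side. The handle is 26 (x) x 24 mm (y), 8 to 110 mm above the foot's underside.
- lifter: The lifter, origin on the handle axis at the foot's underside. Foot: 46 (x -28 to +18) x 50 x 8 mm. Steel blade, 50 mm wide, 2 thick, from 18 mm ahead and 34 up, sloping down 20 degrees; the underside of its front edge is about 76 mm ahead, 12 mm up. Its set angle varies 0.12 rad either way (edge 7 mm higher or lower): find it by feel. It springs, 2 N per mm at the edge.

How it is judged:
By the outcome, as a careful person would: the job done as asked, in the order asked, and still so for the second after the job is handed in, with the robot touching nothing.
It also fails if it takes over 69 s, if anything falls off the work surface, if the arm or the gripper's body presses on something with over 40 N, if the wrist force passes 120 N, or if a joint passes its speed limit or range.

ROBOT

A 6-joint arm with a two-finger parallel gripper is mounted at the origin on the work surface. World frame = base frame: x ahead of the robot, y to its left, z up, the work surface at z = 0. Lengths are in m, angles in degrees, forces in N, time in s.
With the tool pointing down it reaches from about 0.325 to 0.85 m from the base axis. Payload 15.5 kg.
Tool frame: the origin (TCP) lies midway between the tips of the shut fingers; the grasp point (between the pads) lies 19 mm behind it; y points along the fingers, x is the direction in which the jaws open and shut, and the axes are right-handed (so a half turn about y gives the same grasp; the last joint's range is limited). The gripper opens to 91 mm and grips with 3 to 60 N. Pads are 32 mm wide; open, the fingers measure 118 mm over their backs; the gripper's body (76 mm by 178 mm) begins 60 mm behind the grasp point.
Start: joints at [60.648, 28.281, 77.091, -0, 74.628, -5.472], TCP at [0.253, 0.571, 0.214] pointing down, gripper open.
Joint ranges: [-166.48, 166.48], [-47.26, 123.95], [12.59, 153.08], [-70.14, 250.14], [6.76, 159.57], [-176.63, 176.63]. Speed limits (degrees/s): [108.29, 108.29, 147.25, 172.46, 172.46, 172.46].

INTERFACE

Orientations are given as a 3x3 rotation matrix whose columns are the frame's x, y, z axes.
In Python, from bench import ctrl gives the robot as it stands. The module is installed in compiled form; this text tells all that it offers. Calls block until the motion is done:
- ctrl.goto(position, orientation): joint-space move of the TCP to a pose.
- ctrl.move_l(position, vel=0.15, ori=None, contact_N=None): straight line of the TCP; ori=None keeps the orientation; vel is the mean speed in m/s. With contact_N (N) it stops when the force on the tool has changed by that much, and returns True; else False.
- ctrl.movej(angles): joint-space move.
- ctrl.command_gripper(opening): opening from 0.0 (shut) to 1.0 (fully open); the grip force is fixed at half the most; returns when the fingers have stopped.
- ctrl.sleep(seconds).
- ctrl.ik(position, orientation): joint angles nearest the present ones, or None.
- ctrl.read_camera(name): name is "side" or "top" or "wrist"; returns the picture (384x512x3 uint8, blue, green, red); there is no depth.
- ctrl.camera_params(name): a dict with "fx", "fy", "cx", "cy" (pixels), "pose" (4x4, takes a point from camera to world coordinates); the wrist camera has in their place "T_tool_cam" (4x4, takes a point from camera to tool coordinates, whose origin is the TCP and whose axes are the tool frame's). Camera axes: x right, y up, looking along -z (the intrinsics and any distortion apply to the point x, -y, -z); pixel columns grow to the right and rows downward; lengths in m; the calibration is good to about 2 mm. A picture is of the moment at which its call begins: read the wrist's pose just before it. camera_params takes no time and is no camera call.
A pose or a line that the arm cannot do raises ctrl.MotionError and nothing moves.
- ctrl.sign_off(): hands the job in, once; it reports no verdict.
Readings, each from a call of its own:
- ctrl.current_t(): time.
- ctrl.current_q(): joint angles.
- ctrl.current_dq(): joint speeds.
- ctrl.current_effort(): joint torques, N m.
- ctrl.current_tool_pos(): TCP position.
- ctrl.current_eef_rot(): TCP orientation.
- ctrl.current_contact_force(): force on the tool from outside, world axes, zero at the start.
- ctrl.current_wrist_torque(): the same for the moment, N m.
- ctrl.current_grip_width(): opening from 0.0 (shut) to 1.0 (fully open).
Only numpy, scipy, OpenCV 4.12 (cv2) and the standard library are available. Lean on these libraries where they do the work, as an engineer would, in place of code of your own. Each camera call takes 0.05 s, during which the arm holds its last target.

## Working session

There is one attempt and no reset: what is moved stays moved. The work goes in short steps, each a Python script; the robot and the scene stay as the last script left them, time stands still between calls to the robot, and variables do not carry over. Pictures are saved under pics/ and viewed, and the job is handed in when it is done.

```bash
ls; mkdir -p pics
python3 - <<'E'
from bench import ctrl
import cv2,numpy as np
np.set_printoptions(precision=4,suppress=True)
print(ctrl.current_t(),ctrl.current_tool_pos(),ctrl.current_eef_rot())
for n in ("side","top","wrist"):
    im=ctrl.read_camera(n); cv2.imwrite(f"pics/{n}0.png",im)
    print(n,ctrl.camera_params(n))
E
```

```text
pics
0.0 [0.2528 0.5712 0.2134] [[ 0.4048 -0.0005 -0.9144]
 [ 0.9144 -0.001   0.4048]
 [-0.0012 -1.      0.0001]]
side {'fx': 415.6707877288793, 'fy': 415.6707877288793, 'cx': 259.81317074505813, 'cy': 191.82846547580044, 'pose': array([[-0.7645,  0.5162, -0.3861,  0.322 ],
       [-0.6446, -0.6075,  0.4641,  0.3479],
       [ 0.005 ,  0.6037,  0.7972,  0.6848],
       [ 0.    ,  0.    ,  0.    ,  1.    ]])}
top {'fx': 362.96325161725997, 'fy': 362.96325161725997, 'cx': 255.75741929389687, 'cy': 195.03915017695766, 'pose': array([[ 0.0242,  0.9937, -0.1091,  0.5326],
       [-0.9996,  0.0225, -0.0163, -0.0128],
       [-0.0137,  0.1095,  0.9939,  0.7303],
       [ 0.    ,  0.    ,  0.    ,  1.    ]])}
wrist {'fx': 279.22465039664223, 'fy': 279.22465039664223, 'cx': 254.0177664987853, 'cy': 196.69557346413825, 'T_tool_cam': array([[ 1.    ,  0.0004, -0.0002,  0.0006],
       [-0.0003,  0.2813, -0.9596, -0.1707],
       [-0.0004,  0.9596,  0.2813,  0.0784],
       [ 0.    ,  0.    ,  0.    ,  1.    ]])}
```

View pics/side0.png

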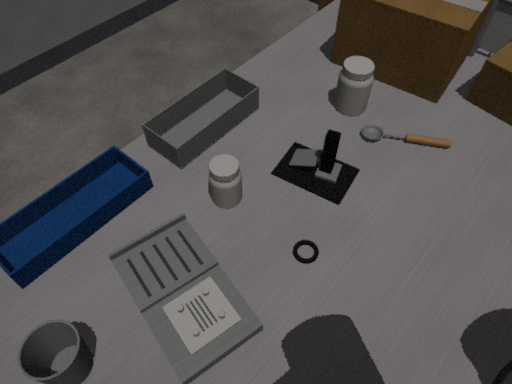

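View pics/top0.png

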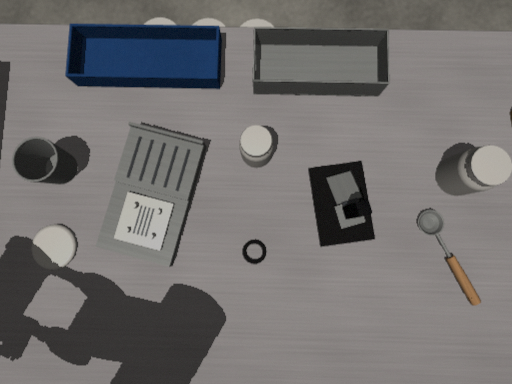

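View pics/wrist0.png

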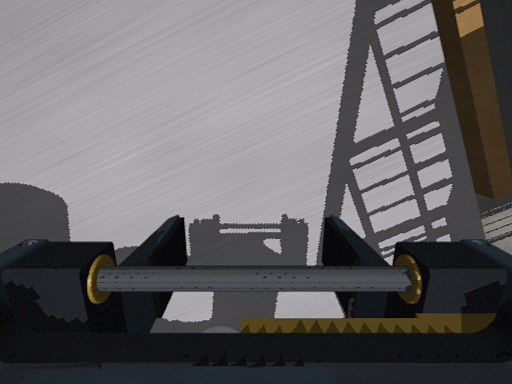

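The top view has the stand at left (about col 155, row 195), with the plate near (145, 220). The mat and lifter are at right (about col 341, row 203), with the blade pointing up-image (+x). I'll zoom in on both.

Run:
```python
import cv2,numpy as np
t=cv2.imread('pics/top0.png'); s=cv2.imread('pics/side0.png')
def z(im,x0,y0,w,h,k,n): cv2.imwrite(n,cv2.convertScaleAbs(cv2.resize(im[y0:y0+h,x0:x0+w],None,fx=k,fy=k,interpolation=cv2.INTER_NEAREST),alpha=1.8))
z(t,90,115,130,150,4,'pics/t_stand.png'); z(t,300,150,90,105,5,'pics/t_mat.png')
z(s,100,205,170,175,3,'pics/s_stand.png'); z(s,265,120,100,85,6,'pics/s_mat.png')
```

```text
(no output)
```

View pics/t_stand.png

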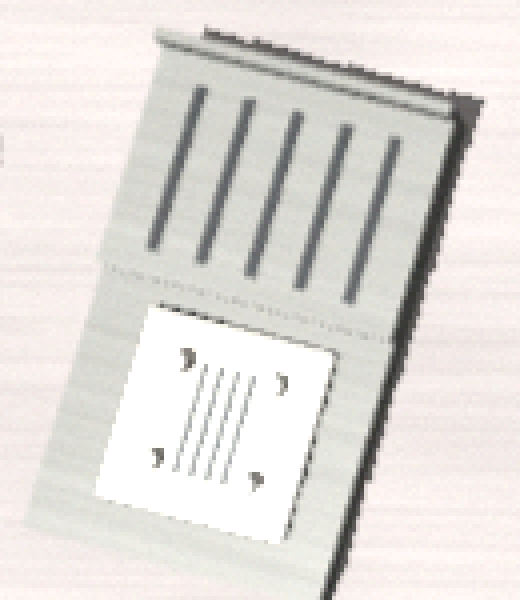

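View pics/t_mat.png

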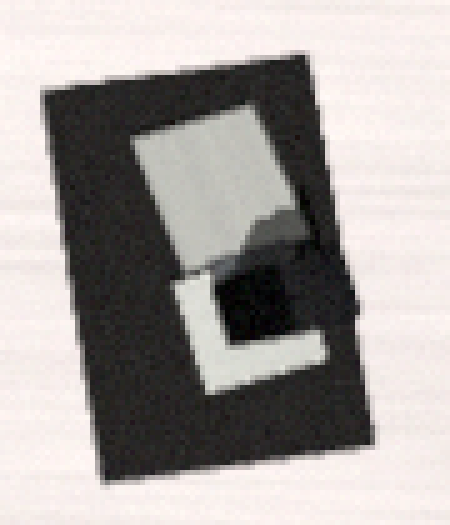

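View pics/s_mat.png

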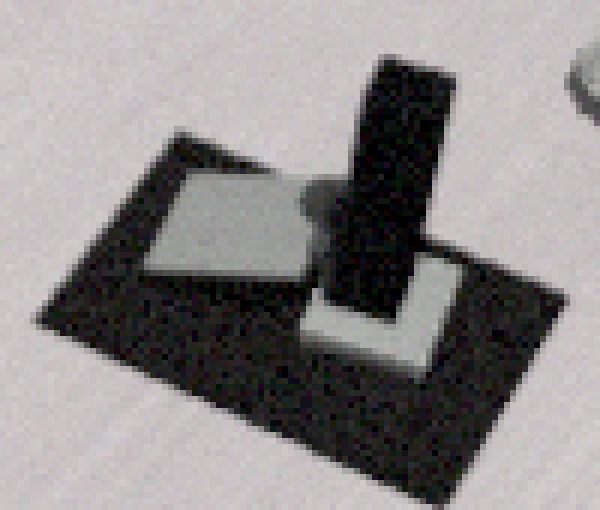

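View pics/s_stand.png

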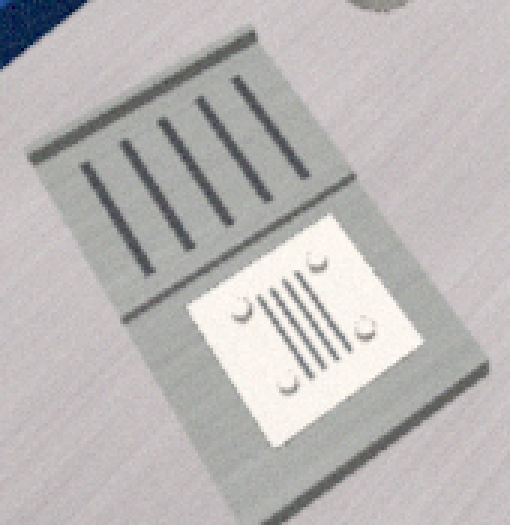

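```bash
cat > h.py <<'E'
import numpy as np,cv2
np.set_printoptions(precision=4,suppress=True)
def ray(p,uv,T=None):
    T=p['pose'] if T is None else T
    d=T[:3,:3]@np.array([(uv[0]-p['cx'])/p['fx'],-(uv[1]-p['cy'])/p['fy'],-1.])
    return T[:3,3],d
def onz(p,uv,z,T=None):
    o,d=ray(p,uv,T); return (o+d*(z-o[2])/d[2])
def rigid2(L,W):
    L=np.array(L,float);W=np.array(W,float);lc=L.mean(0);wc=W.mean(0)
    a=L-lc;b=W-wc
    th=np.arctan2((a[:,0]*b[:,1]-a[:,1]*b[:,0]).sum(),(a*b).sum())
    R=np.array([[np.cos(th),-np.sin(th)],[np.sin(th),np.cos(th)]]);t=wc-R@lc
    return th,t,(W-(L@R.T+t))*1000
E
python3 - <<'E'
from h import *
from bench import ctrl
P={n:ctrl.camera_params(n) for n in('top','side')}
I={n:cv2.imread(f'pics/{n}0.png') for n in P}
T=lambda u,v:(90+u/4-.1,115+v/4-.1); S=lambda u,v:(100+u/3-.2,205+v/3-.2)
st=[('top',T(27,523),.024,(-.132,.075)),('top',T(158,28),.048,(.118,.075)),('top',T(158,40),.048,(.112,.075)),('top',T(455,118),.048,(.112,-.075)),('top',T(390,340),.034,(0,-.075)),('top',T(100,262),.034,(0,.075)),
('side',S(487,364),.024,(-.132,-.075)),('side',S(355,174),.034,(0,-.075)),('side',S(122,317),.034,(0,.075)),('side',S(33,163),.034,(.112,.075)),('side',S(256,40),.034,(.112,-.075))]
for sel in (('top',),('side',),('top','side')):
    q=[s for s in st if s[0] in sel]
    th,t,r=rigid2([s[3] for s in q],[onz(P[s[0]],s[1],s[2])[:2] for s in q]);print('stand',sel,th,t);print(r.T)
for n in P:
    g=I[n]; m=(cv2.cvtColor(g,cv2.COLOR_BGR2GRAY)>135).astype(np.uint8)
    win=np.zeros_like(m)
    if n=='top': win[180:260,105:185]=1
    else: win[270:360,155:250]=1
    m=cv2.morphologyEx(m*win,cv2.MORPH_CLOSE,np.ones((7,7)))
    c=max(cv2.findContours(m,0,1)[0],key=cv2.contourArea)
    w=np.array([onz(P[n],q[0],.032)[:2] for q in c])*1000
    rr=cv2.minAreaRect(w.astype(np.float32));print('plate',n,rr)
M=lambda u,v:(300+u/5-.1,150+v/5-.1); N=lambda u,v:(265+u/6-.1,120+v/6-.1)
q=[('top',M(207,393),.012,(-.028,.025)),('top',M(328,358),.012,(-.028,-.025)),('top',M(175,283),.012,(.018,.025)),
('side',N(428,366),.012,(-.028,.025)),('side',N(463,265),.012,(-.028,-.025)),('side',N(300,325),.012,(.018,.025))]
for sel in (('top',),('side',),('top','side')):
    qq=[s for s in q if s[0] in sel]
    th,t,r=rigid2([s[3] for s in qq],[onz(P[s[0]],s[1],s[2])[:2] for s in qq]);print('lifter',sel,th,t);print(r.T)
# blade front edge triangulate
def tri(a,b):
    o1,d1=ray(P['top'],a);o2,d2=ray(P['side'],b)
    A=np.stack([d1,-d2],1);s=np.linalg.lstsq(A,o2-o1,rcond=None)[0];p,q=o1+d1*s[0],o2+d2*s[1];return (p+q)/2,np.linalg.norm(p-q)
for a,b in ((M(132,138),N(143,270)),(M(252,105),N(187,174))): 
    p,e=tri(a,b);R=np.array([[np.cos(th),-np.sin(th)],[np.sin(th),np.cos(th)]]);print('blade',p,e,R.T@(p[:2]-t))
q=[(M(43,92),(.08,.055)),(M(308,54),(.08,-.055)),(M(375,442),(-.08,-.055)),(M(104,483),(-.08,.055))]
print('mat',rigid2([b for a,b in q],[onz(P['top'],a,.004)[:2] for a,b in q]))
E
```

```text
stand ('top',) -0.24131477109169858 [0.6133 0.2016]
[[ 1.3352 -0.8888 -1.0509 -0.8835  1.2079  0.28  ]
 [-0.9371  1.2444 -0.5639 -0.9287  1.7283 -0.543 ]]
stand ('side',) -0.25110996697409954 [0.6122 0.2062]
[[-0.4646 -0.8899 -1.6516  1.1293  1.8767]
 [ 0.8144  0.6943 -1.7436 -0.8358  1.0708]]
stand ('top', 'side') -0.24859294075725127 [0.6127 0.2038]
[[ 1.1579 -0.6248 -0.7975  0.4291  2.3228  0.3356 -1.0819 -1.5894 -1.9852
   0.726   1.1075]
 [-3.971  -0.0244 -1.875  -2.5046 -0.6383 -2.6449  3.5502  3.1082  0.5769
   1.2115  3.2115]]
plate top ((554.3480224609375, 215.18521118164062), (93.85577392578125, 94.00711059570312), 76.78733825683594)
plate side ((552.8645629882812, 216.34963989257812), (90.55549621582031, 90.93685913085938), 76.74978637695312)
lifter ('top',) 0.2993855576605135 [ 0.583  -0.1865]
[[ 0.2618  0.3699 -0.6317]
 [ 0.2354  0.5442 -0.7796]]
lifter ('side',) 0.31305327979395836 [ 0.5803 -0.1832]
[[-0.5322  0.3707  0.1615]
 [-0.134   0.7477 -0.6137]]
lifter ('top', 'side') 0.306250297279881 [ 0.5816 -0.1849]
[[ 1.7281  1.5085  0.9287 -1.9968 -0.77   -1.3985]
 [-1.2075 -1.001  -2.5239  1.3096  2.295   1.1279]]
blade [ 0.6501 -0.1421  0.0072] 0.0011818896160072706 [0.0782 0.0201]
blade [ 0.6652 -0.1896  0.008 ] 0.0006055727074273606 [ 0.0783 -0.0297]
mat (np.float64(0.1636371161757173), array([ 0.6002, -0.1726]), array([[-0.9586, -1.1303],
       [-0.9385,  0.3617],
       [ 1.3412,  1.2104],
       [ 0.5559, -0.4418]]))
```

```bash
cat >> h.py <<'E'
def Rt(yaw):
    c,s=np.cos(yaw),np.sin(yaw)
    x=np.array([c,s,0]);y=np.array([0,0,-1.]);return np.stack([x,y,np.cross(x,y)],1)
LIFT=np.array([.5816,-.1849]);LY=.306
ST=np.array([.6127,.2038]);SY=-.2486
def stand(x,y=0,z=0):
    c,s=np.cos(SY),np.sin(SY);return np.array([ST[0]+c*x-s*y,ST[1]+s*x+c*y,z])
E
python3 - <<'E'
from h import *
from bench import ctrl
print(ctrl.ik([*LIFT,.25],Rt(LY)))
for x,z in((-.20,.25),(-.16,.09),(-.06,.2)): print(ctrl.ik(stand(x,0,z),Rt(SY)))
ctrl.goto([*LIFT,.21],Rt(LY))
im=ctrl.read_camera('wrist');cv2.imwrite('pics/w1.png',im)
im=ctrl.read_camera('top');cv2.imwrite('pics/t1.png',im)
print(ctrl.current_t(),ctrl.current_contact_force())
E
```

```text
[-23.2407  25.2887  76.4346  -0.      78.2768 -40.7732]
[24.1386 15.1435 92.6996 -0.     72.1569 38.3823]
[21.3809 29.2668 99.9948 -0.     50.7384 35.6246]
[15.7723 26.7154 82.356  -0.     70.9286 30.0161]
3.15 [-0.1294  0.2925  0.0218]
```

View pics/w1.png

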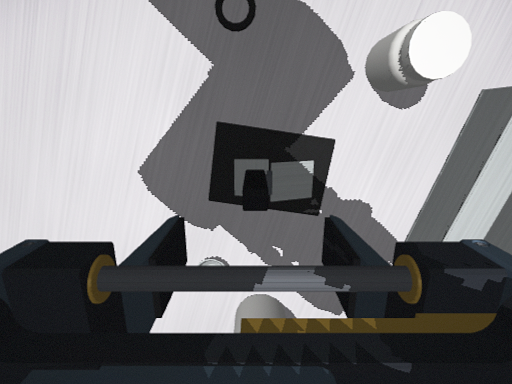

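View pics/t1.png

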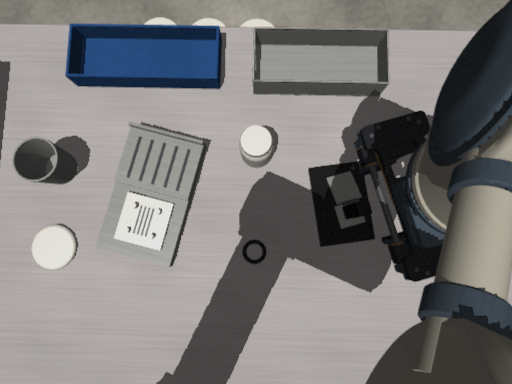

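The wrist view shows the lifter between the fingers, with the handle top near (256, 205). I'll zoom in to check its sideways centring.

Run:
```python
from h import *
from bench import ctrl
im=cv2.imread('pics/w1.png')
cv2.imwrite('pics/w1z.png',cv2.convertScaleAbs(cv2.resize(im[115:225,195:345],None,fx=5,fy=5,interpolation=0),alpha=3))
p=ctrl.camera_params('wrist');T=np.eye(4);T[:3,:3]=ctrl.current_eef_rot();T[:3,3]=ctrl.current_tool_pos();T=T@p['T_tool_cam']
print(T[:3,3],ctrl.current_tool_pos())
def proj(w):
    c=T[:3,:3].T@(np.array(w)-T[:3,3]);return p['cx']+p['fx']*c[0]/-c[2],p['cy']-p['fy']*c[1]/-c[2]
c,s=np.cos(LY),np.sin(LY)
for x,y,z in((.013,.012,.114),(-.013,.012,.114),(.013,-.012,.114),(-.013,-.012,.114),(-.028,.025,.012),(.018,.025,.012)):
    print((x,y,z),proj([LIFT[0]+c*x-s*y,LIFT[1]+s*x+c*y,z]))
```

```text
[ 0.5591 -0.1083  0.3807] [ 0.5818 -0.1843  0.21  ]
(0.013, 0.012, 0.114) (np.float64(265.4375363750362), np.float64(186.66955648946458))
(-0.013, 0.012, 0.114) (np.float64(239.0419816447364), np.float64(186.65861862874172))
(0.013, -0.012, 0.114) (np.float64(265.1514364973746), np.float64(209.73273383184303))
(-0.013, -0.012, 0.114) (np.float64(239.3875706786747), np.float64(209.72327616048858))
(-0.028, 0.025, 0.012) (np.float64(231.49248201251837), np.float64(158.109409556978))
(0.018, 0.025, 0.012) (np.float64(266.2752856440024), np.float64(158.1258588121947))
```

View pics/w1z.png

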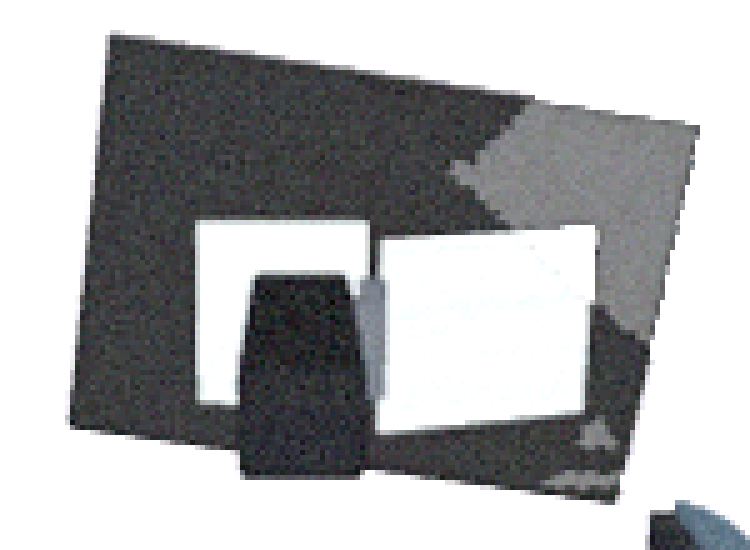

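The wrist view puts the handle's near corners at (243, 210.6) and (267, 210.6). Sideways centring and yaw agree. x is about 2–3 mm further out than my estimate, so I'll shift 1.5 mm, and the jaws will centre the rest. Gripping now.

Run:
```python
from h import *
from bench import ctrl
c,s=np.cos(LY),np.sin(LY)
p=np.array([LIFT[0]+c*.0015,LIFT[1]+s*.0015])
ctrl.move_l([*p,.070],vel=.12)
f0=ctrl.current_contact_force()
ctrl.command_gripper(0.0)
print(ctrl.current_tool_pos(),ctrl.current_grip_width()*91,f0,ctrl.current_contact_force(),ctrl.current_wrist_torque())
np.save('grip.npy',ctrl.current_tool_pos())
ctrl.move_l([*p,.19],vel=.12)
print(ctrl.current_t(),ctrl.current_contact_force(),ctrl.current_wrist_torque(),ctrl.current_grip_width()*91)
cv2.imwrite('pics/w2.png',cv2.convertScaleAbs(ctrl.read_camera('wrist'),alpha=2))
```

```text
[ 0.583  -0.1844  0.07  ] 25.450083705677397 [ 0.2929 -0.6224 -0.7983] [ 0.3155 -0.4682 -0.2142] [-0.1175  0.0351  0.0111]
6.625 [ 0.8128 -0.4506 -3.6706] [-0.0791  0.0966 -0.0277] 25.796634168346305
```

View pics/w2.png

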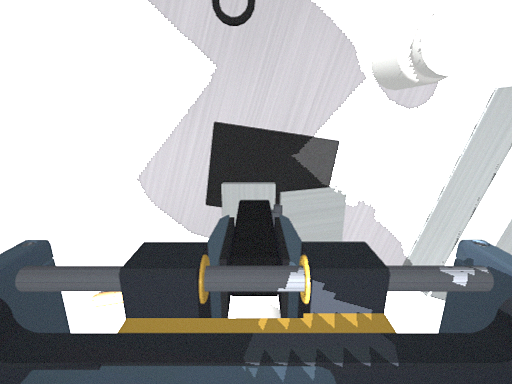

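Grip is secure (26 mm). I'll carry the lifter to just short of the plate and feel for the shelf.

```bash
python3 - <<'E'
from h import *
from bench import ctrl
t=ctrl.current_tool_pos()
ctrl.move_l([.56,t[1],.22],vel=.15)
a=stand(-.197,-.003,.21)
ctrl.goto(a,Rt(SY))
ctrl.move_l(stand(-.197,-.003,.11),vel=.12)
cv2.imwrite('pics/s3.png',ctrl.read_camera('side'));cv2.imwrite('pics/t3.png',ctrl.read_camera('top'))
ctrl.sleep(.3)
F=[ctrl.current_contact_force() for _ in range(5)]
print(ctrl.current_t(),ctrl.current_tool_pos(),np.array(F))
E
python3 - <<'E'
import cv2
s=cv2.imread('pics/s3.png');t=cv2.imread('pics/t3.png')
cv2.imwrite('pics/s3z.png',cv2.convertScaleAbs(cv2.resize(s[205:384,100:320],None,fx=3.3,fy=3.3),alpha=1.8))
cv2.imwrite('pics/t3z.png',cv2.convertScaleAbs(cv2.resize(t[120:300,80:300],None,fx=3.3,fy=3.3),alpha=1.8))
E
```

```text
10.125 [0.4211 0.2494 0.1102] [[-0.1914 -0.2936 -2.8798]
 [-0.1914 -0.2936 -2.8798]
 [-0.1914 -0.2936 -2.8798]
 [-0.1914 -0.2936 -2.8798]
 [-0.1914 -0.2936 -2.8798]]
```

View pics/s3z.png

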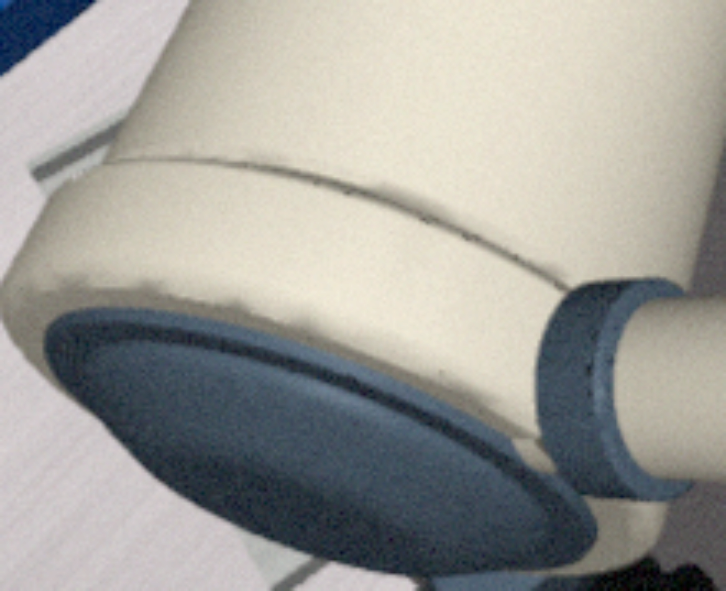

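View pics/t3z.png

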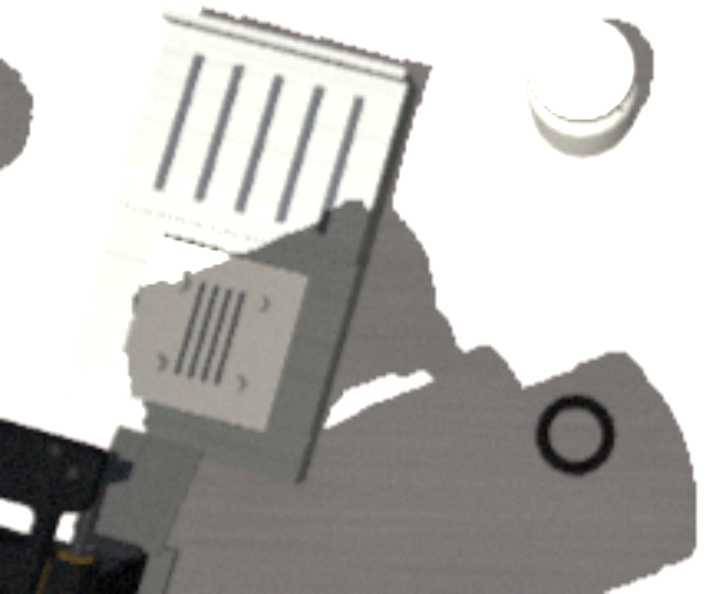

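Run:
```python
from h import *
from bench import ctrl
p=ctrl.camera_params('top')
def tost(w):
    c,s=np.cos(SY),np.sin(SY);d=w[:2]-ST;return np.array([c*d[0]+s*d[1],-s*d[0]+c*d[1]])*1000
Z=lambda u,v:(80+u/3.3-.35,120+v/3.3-.35)
for z in(.050,.058,.065):print('blade',z,tost(onz(p,Z(118,428),z)),tost(onz(p,Z(203,455),z)))
print('plate near',tost(onz(p,(114.25,238.25),.032)),tost(onz(p,(161.25,251),.032)),tost(onz(p,Z(268,432),.032)))
print('plate far',tost(onz(p,(129.25,190.75),.032)),tost(onz(p,(174.5,203),.032)))
print('step', tost(onz(p,(90+390/4,115+340/4),.034)),tost(onz(p,(90+100/4,115+262/4),.034)))
```

```text
blade 0.05 [-123.0094   24.3128] [-124.34    -26.7059]
blade 0.058 [-121.8497   21.3269] [-123.1646  -29.0919]
blade 0.065 [-120.8349   18.7143] [-122.1362  -31.1796]
plate near [-106.1469   39.7319] [-104.83  -54.71] [-104.2347  -53.7464]
plate far [-10.8193  39.9911] [-10.0057 -52.2   ]
step [  2.2775 -75.2798] [ 0.843  72.2791]
```

The top view puts the blade edge about 16 mm short of the plate and roughly centred on it. Lowering by feel now.

Run:
```python
from h import *
from bench import ctrl
ctrl.move_l(stand(-.197,-.005,.092),vel=.06)
ctrl.sleep(.2);f0=ctrl.current_contact_force()
r=ctrl.move_l(stand(-.197,-.005,.066),vel=.012,contact_N=1.5)
ctrl.sleep(.2)
print(r,ctrl.current_t(),ctrl.current_tool_pos(),f0,ctrl.current_contact_force(),ctrl.current_wrist_torque())
```

```text
True 12.2333 [0.4203 0.2473 0.0769] [-0.153   0.2245 -3.1711] [0.8967 0.6546 0.6318] [-0.1073 -0.2797  0.0318]
```

Contact came at TCP z ≈ 0.0788, so the blade's edge is about 12 mm up (near nominal). I'll ease to about 2 N and slide forward.

Run:
```python
from h import *
from bench import ctrl
ctrl.move_l(stand(-.197,-.005,.0778),vel=.02)
ctrl.sleep(.2);print(ctrl.current_contact_force(),ctrl.current_tool_pos()[2])
for x in(-.183,-.172,-.164):
    r=ctrl.move_l(stand(x,-.005,.0778),vel=.03,contact_N=4)
    print(x,r,ctrl.current_t(),ctrl.current_tool_pos(),ctrl.current_contact_force(),ctrl.current_wrist_torque())
cv2.imwrite('pics/t4.png',ctrl.read_camera('top'));cv2.imwrite('pics/s4.png',ctrl.read_camera('side'))
t=cv2.imread('pics/t4.png')
cv2.imwrite('pics/t4z.png',cv2.convertScaleAbs(cv2.resize(t[130:290,80:230],None,fx=3.7,fy=3.7),alpha=2.2))
```

```text
[-0.1526 -0.7347 -1.7169] 0.07775756313826677
-0.183 False 13.3 [0.4342 0.2439 0.0778] [-0.1892 -0.3168 -1.7843] [-0.1417 -0.0683 -0.0163]
-0.172 False 13.8167 [0.445  0.2412 0.0778] [ 0.1992 -0.2437 -2.1843] [-0.1082 -0.0872 -0.0236]
-0.164 False 14.2333 [0.4528 0.2393 0.0778] [-0.0775  0.3426 -2.0198] [-0.0961 -0.0653 -0.0012]
```

View pics/t4z.png

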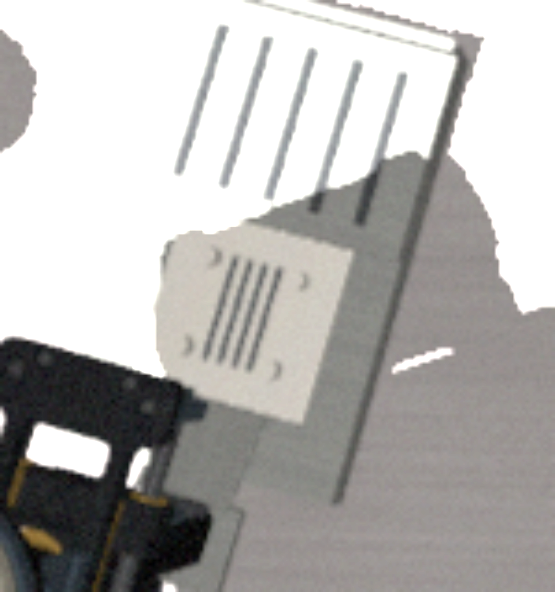

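The plate has slid about 12 mm: its far right corner is now at (175, 197), was (174.5, 203), so it is at the step. The blade is about 6 mm under the rim. I'll push in a bit further, watching the force.

Run:
```python
from h import *
from bench import ctrl
for x in(-.161,-.158,-.156):
    r=ctrl.move_l(stand(x,-.005,.0778),vel=.015,contact_N=3)
    ctrl.sleep(.1)
    print(x,r,ctrl.current_t(),ctrl.current_tool_pos(),ctrl.current_contact_force(),ctrl.current_wrist_torque())
    if r: break
cv2.imwrite('pics/t5.png',ctrl.read_camera('top'))
t=cv2.imread('pics/t5.png')
cv2.imwrite('pics/t5z.png',cv2.convertScaleAbs(cv2.resize(t[130:290,80:230],None,fx=3.7,fy=3.7),alpha=2.2))
```

```text
-0.161 False 14.7833 [0.4555 0.2386 0.0778] [-0.4866 -0.2766 -1.3561] [-0.1804 -0.0231 -0.0208]
-0.158 False 15.2333 [0.4585 0.2379 0.0778] [ 0.6013 -0.0188 -1.7934] [-0.1487 -0.0165 -0.0037]
-0.156 False 15.6167 [0.4603 0.2373 0.0778] [ 0.1925  0.0121 -2.5886] [-0.1205 -0.0892  0.0135]
```

View pics/t5z.png

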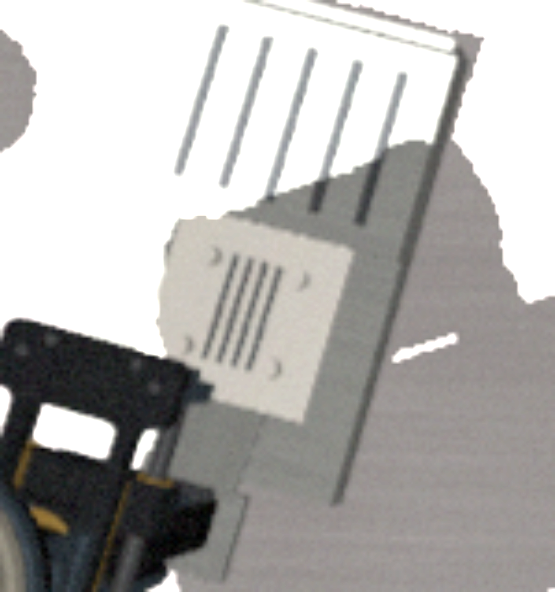

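The plate stayed put while the blade went 8 mm further in, so it is against the step with the blade nearly at the raised centre. Now the tipping arc, in stages.

```bash
cat >> h.py <<'E'
def tcp_for(th,r=.080,dx=0):
    t=np.radians(th)
    if th<=90:
        B=np.array([-.004*np.sin(t),.024+max(0,.004*np.cos(t)-.014*np.sin(t))])
        U=B+r*np.array([-np.cos(t),np.sin(t)])
    else:
        f=t-np.pi/2
        U=np.array([-.010*np.tan(f),.024])+r*np.array([np.sin(f),np.cos(f)])+.004*np.array([-np.cos(f),np.sin(f)])
    L=U-np.array([.0007,.0019])
    return stand(L[0]-.076+dx,-.005,L[1]+.0548)
E
python3 - <<'E'
from h import *
from bench import ctrl
for th in(5,10,16,23,30):
    r=ctrl.move_l(tcp_for(th),vel=.03,contact_N=6)
    print(th,r,ctrl.current_t(),ctrl.current_tool_pos(),ctrl.current_contact_force(),ctrl.current_wrist_torque())
    if r: break
for n in('top','side'):
    cv2.imwrite(f'pics/{n}6.png',ctrl.read_camera(n))
t=cv2.imread('pics/top6.png')
cv2.imwrite('pics/t6z.png',cv2.convertScaleAbs(cv2.resize(t[130:290,80:230],None,fx=3.7,fy=3.7),alpha=2.2))
E
```

```text
5 False 16.1083 [0.4596 0.2376 0.0869] [ 0.2906  0.1263 -3.5799] [-0.0529  0.1258  0.0062]
10 False 16.45 [0.4602 0.2374 0.0925] [-0.2977  0.1601 -2.6386] [-0.0606  0.102   0.0264]
16 False 16.825 [0.4617 0.237  0.0992] [ 0.4476  0.1927 -2.3013] [-0.0401  0.1706  0.0104]
23 False 17.2917 [0.4644 0.2363 0.1083] [ 0.0755  0.2271 -3.77  ] [-0.0582  0.154  -0.027 ]
30 False 17.7583 [0.4682 0.2354 0.117 ] [ 0.3045 -0.666  -2.7858] [-0.0382  0.1557 -0.0162]
```

View pics/t6z.png

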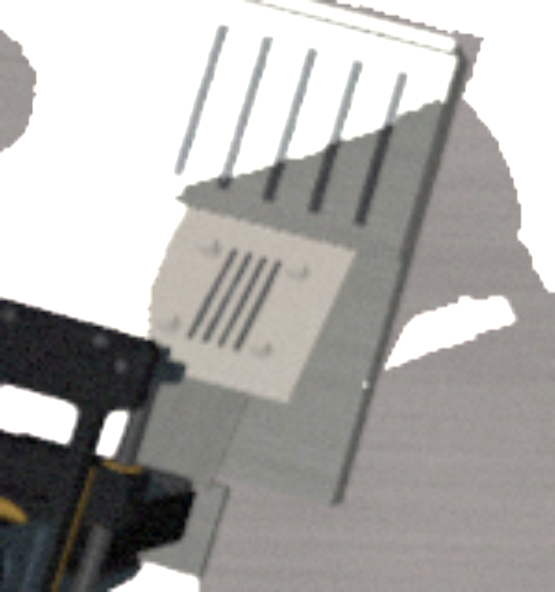

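View pics/side6.png

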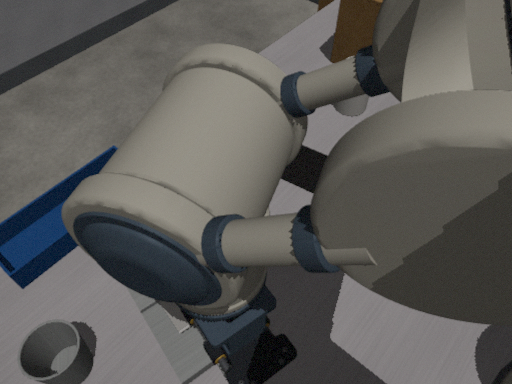

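The plate is tilting with its far edge still at the step: the near right corner moved from (305, 422) to (292, 402) in the zoom. Continuing.

Run:
```python
from h import *
from bench import ctrl
for th in(38,46,54,62,70):
    r=ctrl.move_l(tcp_for(th),vel=.035,contact_N=6)
    print(th,r,ctrl.current_t(),ctrl.current_tool_pos(),ctrl.current_contact_force(),ctrl.current_wrist_torque())
    if r: break
t=ctrl.read_camera('top');cv2.imwrite('pics/top7.png',t)
cv2.imwrite('pics/t7z.png',cv2.convertScaleAbs(cv2.resize(t[130:290,80:230],None,fx=3.7,fy=3.7),alpha=2.2))
```

```text
38 False 18.3167 [0.4738 0.2339 0.1263] [ 0.289   0.0275 -3.6412] [-0.0328  0.195   0.0008]
46 False 18.775 [0.4807 0.2322 0.1346] [-0.9183  0.8925 -3.0219] [0.0146 0.1934 0.0112]
54 False 19.2333 [0.4886 0.2302 0.1417] [-0.8228 -0.6056 -2.7814] [-0.0278  0.1976  0.0347]
62 False 19.6917 [0.4975 0.2279 0.1476] [-0.6022  0.7272 -1.8134] [0.0905 0.2268 0.0351]
70 False 20.1583 [0.5071 0.2254 0.1521] [-1.1558  0.4573 -1.5304] [0.0598 0.1601 0.0327]
```

View pics/t7z.png

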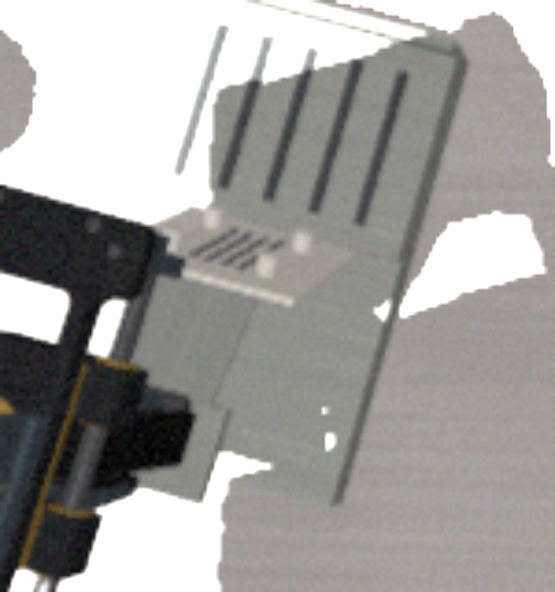

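The plate is at about 70°, tilting cleanly at the step (foreshortened, near edge at rows 260–305 of the zoom). Now past vertical, slowly.

Run:
```python
from h import *
from bench import ctrl
for i,th in enumerate((78,85,90,94,98)):
    r=ctrl.move_l(tcp_for(th),vel=.03,contact_N=6)
    print(th,r,ctrl.current_t(),ctrl.current_tool_pos(),ctrl.current_contact_force(),ctrl.current_wrist_torque())
    if r: break
    t=ctrl.read_camera('top');cv2.imwrite(f'pics/top8_{i}.png',t)
ctrl.sleep(.2)
t=ctrl.read_camera('top')
cv2.imwrite('pics/t8z.png',cv2.convertScaleAbs(cv2.resize(t[130:290,80:230],None,fx=3.7,fy=3.7),alpha=2.2))
```

```text
78 False 20.725 [0.5173 0.2228 0.1552] [-0.5159 -0.0113 -0.9956] [0.0347 0.045  0.0731]
85 False 21.25 [0.5267 0.2205 0.1566] [-0.0869  1.3584  0.4906] [ 0.0711 -0.046   0.0599]
90 False 21.6833 [0.5335 0.2188 0.1569] [-0.5013  0.6427  1.2476] [ 0.0539 -0.1315  0.0477]
94 False 22.05 [0.5382 0.2175 0.157 ] [0.3773 0.7131 0.1993] [ 0.0046 -0.1883  0.0632]
98 False 22.4167 [0.5429 0.2163 0.1566] [0.2618 0.0391 1.5009] [-0.0649 -0.244   0.0118]
```

View pics/t8z.png

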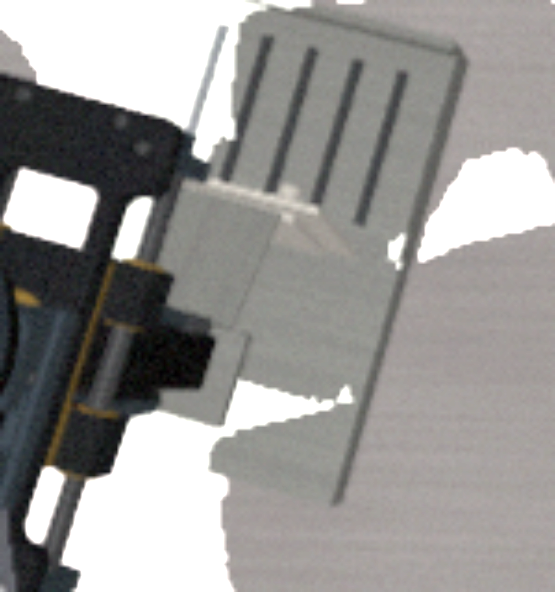

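The plate is just about vertical on the step. The lifter is pressing down on it by about 4 N, so I'll raise the path 1.5 mm and keep pushing gently.

Run:
```python
from h import *
from bench import ctrl
up=np.array([0,0,.0015])
for i,th in enumerate((99,102,105,108,111)):
    r=ctrl.move_l(tcp_for(th)+up,vel=.025,contact_N=6)
    print(th,r,ctrl.current_t(),ctrl.current_tool_pos(),ctrl.current_contact_force(),ctrl.current_wrist_torque())
    if r: break
t=ctrl.read_camera('top')
cv2.imwrite('pics/t9z.png',cv2.convertScaleAbs(cv2.resize(t[130:290,80:230],None,fx=3.7,fy=3.7),alpha=2.2))
```

```text
99 False 22.9667 [0.5437 0.216  0.1579] [-0.0028  0.5219 -1.9892] [-0.0018  0.0285  0.0246]
102 False 23.2667 [0.5475 0.2151 0.1573] [ 0.2485  0.3514 -1.8537] [-0.0879 -0.0231 -0.0217]
105 False 23.5667 [0.551  0.2143 0.1566] [ 0.3678 -0.5897 -1.6217] [-0.0964 -0.003   0.0226]
108 False 23.8583 [0.5544 0.2134 0.1557] [-0.205   0.2615 -0.9113] [-0.0967 -0.0508  0.0253]
111 False 24.15 [0.5577 0.2126 0.1544] [ 0.4028 -0.2815 -1.1396] [-0.1253 -0.1296  0.0093]
```

View pics/t9z.png

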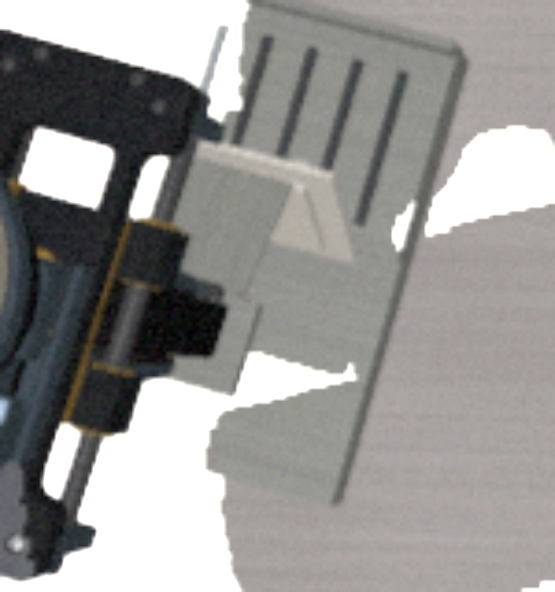

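The plate is now leaning past vertical (its underside shows at (320, 210)) and still resting on the blade. I'll relieve the downward pressure and push on.

Run:
```python
from h import *
from bench import ctrl
up=np.array([0,0,.003])
for i,th in enumerate((112,116,120)):
    r=ctrl.move_l(tcp_for(th)+up,vel=.025,contact_N=6)
    print(th,r,ctrl.current_t(),ctrl.current_tool_pos(),ctrl.current_contact_force(),ctrl.current_wrist_torque())
    if r: break
ctrl.sleep(.3)
print(ctrl.current_contact_force())
t=ctrl.read_camera('top')
cv2.imwrite('pics/t10z.png',cv2.convertScaleAbs(cv2.resize(t[130:290,80:230],None,fx=3.7,fy=3.7),alpha=2.2))
```

```text
112 False 24.45 [0.5586 0.2124 0.1556] [ 0.9839 -0.8123 -2.9427] [-0.11    0.058   0.0291]
116 False 24.7917 [0.563  0.2112 0.1534] [-0.2727  0.6524 -2.1154] [-0.1137  0.01   -0.0516]
120 False 25.1333 [0.567  0.2102 0.151 ] [ 0.3839  0.2557 -2.183 ] [-0.055   0.0574  0.0155]
[ 0.2089  0.8746 -2.4288]
```

View pics/t10z.png

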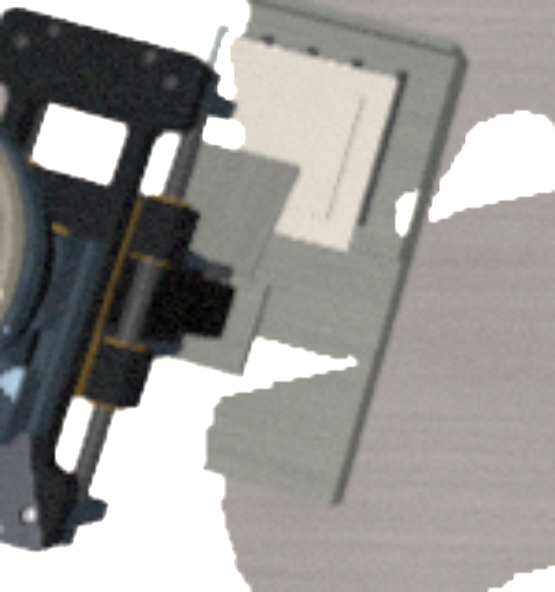

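The plate has toppled and looks flat on the raised shelf. I'll back off and take a clear look on the way.

Run:
```python
from h import *
from bench import ctrl
ctrl.move_l(stand(-.19,-.005,.22),vel=.15)
g=np.load('grip.npy')
ctrl.goto([g[0],g[1],.20],Rt(LY))
for n in('top','side','wrist'):
    cv2.imwrite(f'pics/{n}11.png',ctrl.read_camera(n))
t=cv2.imread('pics/top11.png');s=cv2.imread('pics/side11.png')
cv2.imwrite('pics/t11z.png',cv2.convertScaleAbs(cv2.resize(t[115:275,80:230],None,fx=3.7,fy=3.7),alpha=1.6))
cv2.imwrite('pics/s11z.png',cv2.convertScaleAbs(cv2.resize(s[205:380,90:270],None,fx=3.3,fy=3.3),alpha=1.6))
print(ctrl.current_t(),ctrl.current_tool_pos(),ctrl.current_contact_force())
```

```text
28.525 [ 0.5832 -0.1835  0.2001] [-0.81    0.1597 -1.0065]
```

View pics/t11z.png

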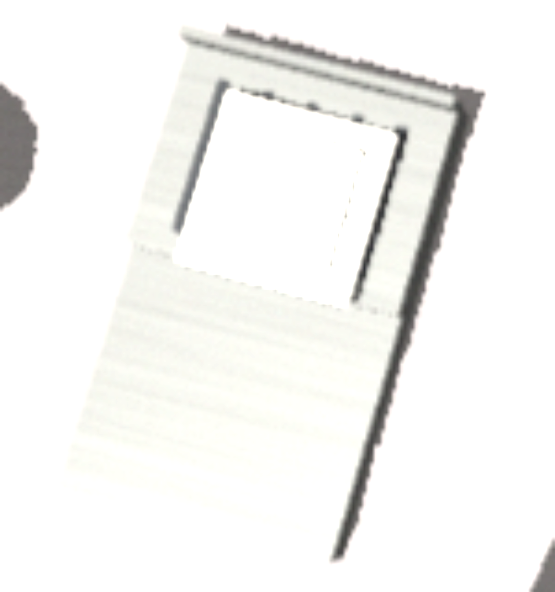

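View pics/s11z.png

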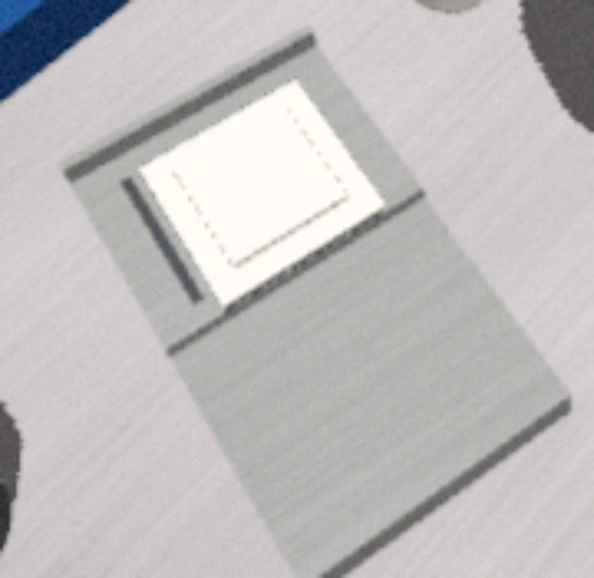

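View pics/wrist11.png

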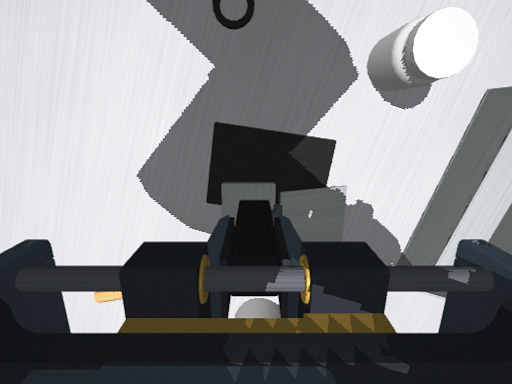

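The plate lies flat, feet down, its near edge about at the step line (side zoom 225–385, 205–305) and clear of the ridge. The lifter sits in the jaws exactly as it did after pick-up. Setting it down.

Run:
```python
from h import *
from bench import ctrl
g=np.load('grip.npy')
ctrl.move_l([g[0],g[1],.078],vel=.10)
ctrl.sleep(.2)
r=ctrl.move_l([g[0],g[1],.0675],vel=.01,contact_N=2.5)
ctrl.sleep(.1)
print(r,ctrl.current_t(),ctrl.current_tool_pos(),ctrl.current_contact_force())
if ctrl.current_tool_pos()[2]<.073:
    ctrl.command_gripper(1.0); ctrl.sleep(.3)
    ctrl.move_l([g[0],g[1],.22],vel=.12)
    cv2.imwrite('pics/w12.png',cv2.convertScaleAbs(ctrl.read_camera('wrist'),alpha=1.6))
    ctrl.movej([-60,28.281,77.091,0,74.628,-60])
for n in('top','side'):
    cv2.imwrite(f'pics/{n}12.png',cv2.convertScaleAbs(ctrl.read_camera(n),alpha=1.5))
print(ctrl.current_t(),ctrl.current_grip_width())
P={n:ctrl.camera_params(n) for n in('top','side')}
c,s=np.cos(SY),np.sin(SY)
for n in P:
    g=cv2.cvtColor(cv2.imread(f'pics/{n}12.png'),cv2.COLOR_BGR2GRAY); m=(g>205).astype(np.uint8);w=np.zeros_like(m)
    if n=='top': w[125:215,115:195]=1
    else: w[220:310,125:215]=1
    m=cv2.morphologyEx(m*w,cv2.MORPH_CLOSE,np.ones((5,5)))
    k=max(cv2.findContours(m,0,1)[0],key=cv2.contourArea)
    rr=cv2.minAreaRect(np.array([onz(P[n],q[0],.048)[:2]*1000 for q in k],np.float32))
    d=np.array(rr[0])/1000-ST;print(n,rr,'in stand',c*d[0]+s*d[1],-s*d[0]+c*d[1])
```

```text
True 30.9667 [ 0.5829 -0.1844  0.0699] [-1.2837 -0.9328  6.569 ]
35.3583 0.9975769417353039
top ((655.2727661132812, 189.358642578125), (93.8144302368164, 94.92127990722656), 76.12096405029297) in stand 0.04481724335724346 -0.0035224872718160258
side ((653.6754150390625, 190.85159301757812), (92.75236511230469, 92.6124038696289), 76.29131317138672) in stand 0.04290166197428548 -0.00246845718010333
```

View pics/top12.png

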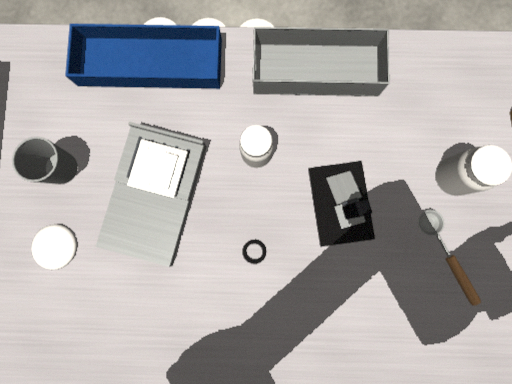

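View pics/side12.png

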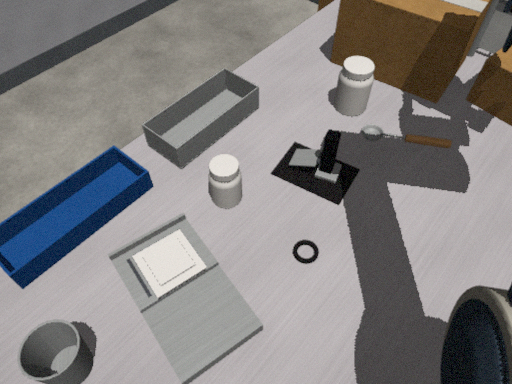

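The final views show the plate flat on the raised shelf, its centre 43–45 mm beyond the step. The lifter stands on its mat at (345, 200) in the top view, the robot is clear, and nothing else has moved. Handing in.

```bash
python3 -c "
from bench import ctrl
print(ctrl.current_t());ctrl.sign_off()"
```

```text
35.3583
the job is handed in; nothing more can be done
```

The plate is turned over and lies flat on its feet on the raised shelf, and the lifter is back on its mat and released. I handed the job in at 35.4 s.

- **What I did:** I picked up the lifter and felt for the shelf. First contact peaked at about 4 N, and I eased to about 1–1.5 N for sliding. I slid the blade under the near edge, pushed the plate about 12 mm up to the step and tipped it over in an arc, touching it only with the blade.
- **Plate position:** The last top and side pictures put its centre 45 and 43 mm beyond the step and 3 mm off the middle. That is about 11 mm short of the shelf_mid point, but all four feet are on the shelf and clear of the ridge. It is within about 0.01 rad of square with the step.
- **Everything else:** The lifter stands where it was, and nothing else looks moved in the pictures.
- **Less tidy points:**
  - The top and side cameras disagreed by 2–4 mm on where things were, so I averaged them.
  - Near vertical the blade pressed down on the plate with about 4 N, until I raised the path by 1.5 mm and then to 3 mm.
  - The plate dropped the last part of the turn freely.
  - Setting the lifter down briefly pressed it onto the mat with an estimated 7–9 N.

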